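# Clear the soldering board: offcut to scrap tin, brass coupling to mug

### The job

The brazing is done, so clear up the soldering board: drop the short offcut of square steel tube into the red scrap tin, and the brass hexagonal coupling into the blue mug where the good fittings are kept. Leave the tin and the mug standing upright where they are.

Things in the scene. Friction and masses are not known exactly. Their poses are not given: they have to be found in the camera images.
- offcut_center (a point): Short offcut of square steel tube, bright grey, 60 mm long, 20 x 20 mm in section, about 70 g, lying flat on the pale soldering board (a fixed slab 6 mm thick on the bench, 180 mm in x by 500 mm in y). The point is its centre, 10 mm above the board; x runs along its length, y across it (level), z up. A much longer (200 mm) tube of the same section lies apart on the bench; it is not the offcut.
- brass_coupling_center (a point): Brass hexagonal coupling (yellow metal), standing upright on the same board: 36 mm tall, 24 mm across flats, about 105 g, with a dark bore in its top. The point is its centre, 18 mm above the board; z runs along its height, x is square to one pair of flats (the other pairs at 60 and 120 degrees from it). A dark grey steel coupling of the same shape and size stands on the board too; it is not the one meant.
- scrap_tin: Red open-topped sheet-metal scrap tin, loose on the bench, 0.5 kg: outside 110 mm along its x, 130 mm along its y, 60 mm tall, walls and floor 4 mm. Origin at the centre of its underside, z up through the open top.
- mug: Blue open mug, loose on the bench, 0.35 kg: outer rim diameter 90 mm, wall 4 mm, 80 mm tall, handle on its +y side. Origin at the centre of its underside, z up through the mouth.

How it is judged:
By the outcome, as a careful person would: the job done as asked, in the order asked, and still so for the second after the job is handed in, with the robot touching nothing.
It also fails if it takes over 50 s, if anything falls off the work surface, if the arm or the gripper's body presses on something with over 40 N, if the wrist force passes 120 N, or if a joint passes its speed limit or range.

### The arm

A 6-joint arm with a two-finger parallel gripper is mounted at the origin on the work surface. World frame = base frame: x ahead of the robot, y to its left, z up, the work surface at z = 0. Lengths are in m, angles in degrees, forces in N, time in s.
With the tool pointing down it reaches from about 0.35 to 0.975 m from the base axis. Payload 7.1 kg.
Tool frame: the origin (TCP) lies on the centre line of the jaws, within the pads' length; the fingertips stand 14 mm ahead of it and the grasp point (between the pads) lies 5 mm behind it; z points along the fingers, y is the line along which they close (so a half turn about z gives the same grasp; the last joint's range is limited). The gripper opens to 88 mm and grips with 3 to 60 N. Pads are 20 mm wide; open, the fingers measure 115 mm over their backs; the gripper's body (75 mm by 178 mm) begins 61 mm behind the grasp point.
Start: joints at [-71.333, 24.242, 93.386, -0, 62.372, -1.089], TCP at [0.211, -0.588, 0.237] pointing down, gripper open.
Joint ranges: [-172.04, 172.04], [-51.8, 120.97], [4.93, 147.93], [-75.15, 255.16], [6.16, 154.13], [-145.62, 145.62]. Speed limits (degrees/s): [136.94, 136.94, 172.46, 180, 180, 180].

### API

Orientations are given as [roll, pitch, yaw] about the fixed x, y, z axes, in that order (R = Rz(yaw) Ry(pitch) Rx(roll)).
In Python, from workcell import ctrl gives the robot as it stands. Calls block until the motion is done:
- ctrl.move_ptp(position, orientation): joint-space move of the TCP to a pose.
- ctrl.move_l(position, frame=None, vel=0.15, threshold=None): straight line of the TCP; frame=None keeps the orientation; vel is the mean speed in m/s. With threshold (N) it stops when the force on the tool has changed by that much, and returns True; else False.
- ctrl.move_j(angles): joint-space move.
- ctrl.gripper_to(opening): finger opening in m; the grip force is fixed at half the most; returns when the fingers have stopped.
- ctrl.wait(seconds).
- ctrl.inverse_kinematics(position, orientation): joint angles nearest the present ones, or None.
- ctrl.get_state(): the state.
- ctrl.snapshot(name): name is "scene" or "side" or "wrist"; returns the picture (384x512x3 uint8, red, green, blue); there is no depth.
- ctrl.camera_info(name): a dict with "camera_matrix" (3x3 intrinsics, pixels), "k1" (the pictures are not rectified: a ray, as slopes to the right and down, at radius r is drawn at 1 + k1 r^2 times it, then the intrinsics apply), "view" (4x4, takes a point from world to camera coordinates); the wrist camera has in their place "tool_from_camera" (4x4, takes a point from camera to tool coordinates, whose origin is the TCP and whose axes are the flange's). Camera axes: x right, y down, z forward; pixel columns grow to the right and rows downward; lengths in m; the calibration is good to about 2 mm. A picture is of the moment at which its call begins: read the wrist's pose just before it. camera_info takes no time and is no camera call.
A pose or a line that the arm cannot do raises ctrl.MotionError and nothing moves.
- ctrl.close_job(): hands the job in; it is judged then, once.
The state is a dict: "clock": time; "joints": joint angles; "joint_vel": joint speeds; "tau": joint torques, N m; "eef_pos": TCP position; "orientation": TCP orientation; "force": force on the tool from outside, world axes, zero at the start; "wrist_torque": the same for the moment, N m; "finger_gap": finger opening in m; "finger_force": force on a finger pad.
Only numpy, scipy, OpenCV 4.12 (cv2) and the standard library are available. Lean on these libraries where they do the work, as an engineer would, in place of code of your own. Each camera call takes 0.05 s, during which the arm holds its last target. There are 200 camera calls.

## Working session

There is one attempt and no reset: what is moved stays moved. The work goes in short steps, each a Python script; the robot and the scene stay as the last script left them, time stands still between calls to the robot, and variables do not carry over. Pictures are saved under pics/ and viewed, at most 10 in all, crops included, and the job is handed in when it is done.

```bash
mkdir -p pics
cat > h.py <<'E'
import numpy as np, cv2
from workcell import ctrl
from scipy.spatial.transform import Rotation as Ro
def snap(cam,name=None):
    s=ctrl.get_state(); im=ctrl.snapshot(cam); ci=ctrl.camera_info(cam)
    if 'view' in ci: C=np.linalg.inv(np.array(ci['view']))
    else:
        T=np.eye(4); T[:3,:3]=Ro.from_euler('xyz',s['orientation'],degrees=True).as_matrix(); T[:3,3]=s['eef_pos']
        C=T@np.array(ci['tool_from_camera'])
    if name: cv2.imwrite(f'pics/{name}.png',im[:,:,::-1])
    return im,C,np.array(ci['camera_matrix']),ci['k1']
def rays(v,px):
    _,C,K,k1=v
    d=(np.c_[np.atleast_2d(px),np.ones(len(np.atleast_2d(px)))]@np.linalg.inv(K).T)[:,:2]
    u=d.copy()
    for _ in range(20): u=d/(1+k1*(u**2).sum(1,keepdims=True))
    D=np.c_[u,np.ones(len(u))]@C[:3,:3].T
    return C[:3,3],D
def onplane(v,px,z):
    o,D=rays(v,px); return o+D*((z-o[2])/D[:,2:])
def proj(v,P):
    _,C,K,k1=v
    p=(np.atleast_2d(P)-C[:3,3])@C[:3,:3]; u=p[:,:2]/p[:,2:]
    u=u*(1+k1*(u**2).sum(1,keepdims=True)); return (np.c_[u,np.ones(len(u))]@K.T)[:,:2]
def tri(v1,p1,v2,p2):
    o1,d1=rays(v1,p1);o2,d2=rays(v2,p2);d1=d1[0];d2=d2[0]
    t=np.linalg.lstsq(np.c_[d1,-d2],o2-o1,rcond=None)[0]
    a=o1+t[0]*d1;b=o2+t[1]*d2
    return (a+b)/2,np.linalg.norm(a-b)
E
python3 - <<'E'
from h import *
a=snap('scene');b=snap('side');c=snap('wrist')
cv2.imwrite('pics/ab.png',np.vstack([a[0],b[0]])[:,:,::-1][:, :])
for n,v in zip(('scene','side','wrist'),(a,b,c)): cv2.imwrite(f'pics/{n}0.png',v[0][:,:,::-1]); print(n,v[1].round(3).tolist(),v[2].tolist(),v[3])
print(ctrl.get_state())
E
```

```text
scene [[0.827, 0.478, -0.298, 0.756], [0.563, -0.693, 0.451, -0.294], [0.009, -0.541, -0.841, 0.618], [0.0, 0.0, 0.0, 1.0]] [[369.66275096307464, 0.0, 259.15260872634093], [0.0, 369.66275096307464, 193.85217864083782], [0.0, 0.0, 1.0]] -0.03805229621058656
side [[-0.786, -0.321, 0.528, 0.221], [-0.618, 0.415, -0.668, 0.42], [-0.005, -0.852, -0.524, 0.376], [0.0, 0.0, 0.0, 1.0]] [[366.9869475032223, 0.0, 252.8224863888954], [0.0, 366.9869475032223, 194.22173107412308], [0.0, 0.0, 1.0]] -0.0569457136825103
wrist [[0.337, -0.913, -0.228, 0.273], [-0.941, -0.328, -0.08, -0.566], [-0.002, 0.241, -0.97, 0.384], [0.0, 0.0, 0.0, 1.0]] [[343.79145653049585, 0.0, 252.55074962914327], [0.0, 343.79145653049585, 191.82144439585733], [0.0, 0.0, 1.0]] -0.09485399779796007
{'clock': 0.15, 'joints': array([-7.13352489e+01,  2.42741981e+01,  9.34210950e+01, -3.38979595e-04,
        6.23701258e+01, -1.08719579e+00]), 'joint_vel': array([ 0.00408046, -0.14651962, -0.07141649, -0.14450568,  0.07469273,
        0.06170166]), 'tau': array([ 1.08458894e-04, -5.44983959e+01, -2.73919415e+01,  6.43635518e-02,
        2.05736049e-02, -7.09902724e-05]), 'eef_pos': array([ 0.21112555, -0.58783031,  0.23608408]), 'orientation': array([-1.79934587e+02, -9.41167960e-04,  1.97521038e+01]), 'force': array([ 0.70576098, -0.44391338, -0.70175444]), 'wrist_torque': array([-0.00927923,  0.01569544,  0.00567442]), 'finger_force': 0.0, 'finger_gap': 0.08757794397392793}
```

View pics/scene0.png

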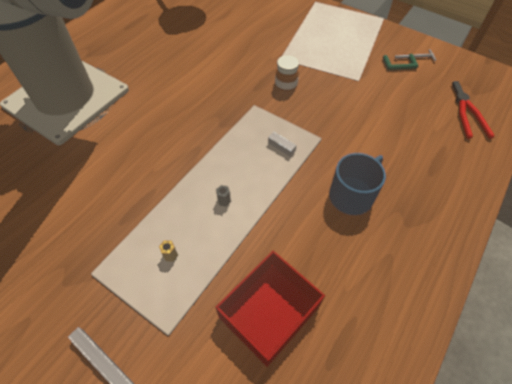

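View pics/side0.png

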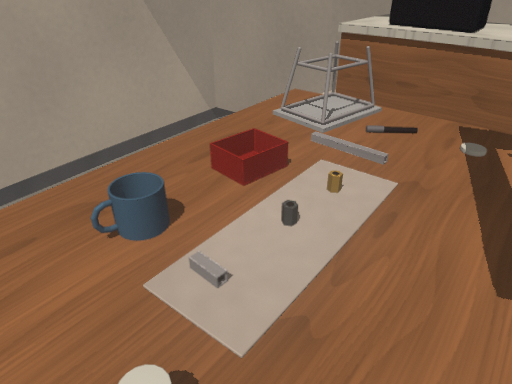

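The scene picture shows the offcut at (282,144), brass at (168,250), steel coupling at (223,196), tin around (270,305) and mug around (357,183). In the side picture they are at (208,268), (335,182), (289,212), (249,157) and (140,207). Next: rough triangulation, then a close look at each with the wrist camera.

```bash
cat >> h.py <<'E'
def mask(im,kind):
    h,s,v=[c.astype(int) for c in cv2.split(cv2.cvtColor(im,cv2.COLOR_RGB2HSV))]
    m={'red':((h<6)|(h>172))&(s>170)&(v>60),'blue':(h>95)&(h<125)&(s>90)&(v>25),
       'brass':(h>17)&(h<32)&(s>110)&(v>60)}[kind]
    return m.astype(np.uint8)
def big(m,near=None):
    n,l,st,c=cv2.connectedComponentsWithStats(m)
    i=1+np.argmax(st[1:,4]); return (l==i).astype(np.uint8),c[i],st[i]
E
python3 - <<'E'
from h import *
a=snap('scene');b=snap('side')
for n,p,q in (('off',(282,144),(208,268)),('brass',(168,250),(335,182)),('tin',(270,305),(249,157)),('mug',(357,183),(140,207))): print(n,*tri(a,p,b,q))
for k in('red','blue','brass'):
  for v in(a,b): print(k,big(mask(v[0],k))[1:])
print(onplane(a,[(255,107),(320,138),(95,272),(167,333)],.006).round(3))
E
```

```text
off [0.51132408 0.15858013 0.0170668 ] 0.002788357124416057
brass [ 0.47903682 -0.16153278  0.02313675] 0.001950533782590135
tin [ 0.67806433 -0.14206585  0.02553591] 0.0033622305836597723
mug [0.68850164 0.13959924 0.03923624] 0.00685770440043957
red (array([273.08972341, 315.15088824]), array([ 217,  253,  107,  112, 4447], dtype=int32))
red (array([242.20102373, 153.6272685 ]), array([ 210,  129,   78,   56, 2149], dtype=int32))Traceback (most recent call last):
  File "<stdin>", line 5, in <module>
  File "h.py", line 37, in big
    i=1+np.argmax(st[1:,4]); return (l==i).astype(np.uint8),c[i],st[i]
        ~~~~~~~~~^^^^^^^^^^
    return _wrapfunc(a, 'argmax', axis=axis, out=out, **kwds)
    return bound(*args, **kwds)
ValueError: attempt to get argmax of an empty sequence
```

Run:
```python
from h import *
ctrl.move_ptp([.53,0,.33],[180,0,0]); v=snap('wrist','w1'); print(v[1].round(3).tolist(),ctrl.get_state()['clock'])
for n,P in dict(off=(.511,.159,.017),brass=(.479,-.1615,.023),tin=(.678,-.142,.03),mug=(.6885,.1396,.04)).items(): print(n,proj(v,P))
hsv=cv2.cvtColor(v[0],cv2.COLOR_RGB2HSV)
for P in ((.511,.159,.026),(.479,-.1615,.042),(.678,-.142,.004),(.6885,.1396,.004)):
  x,y=proj(v,P)[0].astype(int); print(hsv[y-8:y+9:4,x-8:x+9:4].reshape(-1,3).tolist())
```

```text
[[-0.001, -0.97, -0.242, 0.596], [-1.0, 0.001, 0.001, -0.001], [-0.001, 0.242, -0.97, 0.478], [0.0, 0.0, 0.0, 1.0]] 2.7
off [[136.52430135 170.83352645]]
brass [[368.92419578 194.14136124]]
tin [[365.83949675  40.59898124]]
mug [[136.57903202  30.53448827]]
[[11, 50, 190], [11, 28, 183], [7, 24, 182], [8, 27, 180], [165, 13, 118], [13, 49, 187], [9, 28, 182], [11, 27, 181], [9, 25, 175], [156, 11, 115], [13, 51, 191], [8, 25, 181], [6, 28, 182], [8, 27, 181], [4, 16, 110], [12, 53, 189], [11, 28, 182], [9, 24, 180], [8, 23, 177], [5, 16, 97], [13, 53, 186], [11, 24, 181], [8, 27, 179], [8, 27, 180], [0, 14, 90]]
[[18, 183, 99], [19, 180, 156], [20, 181, 204], [20, 182, 184], [18, 166, 157], [20, 200, 102], [19, 178, 182], [130, 96, 24], [158, 46, 22], [19, 180, 181], [19, 188, 137], [19, 180, 157], [140, 82, 28], [120, 28, 18], [19, 183, 171], [14, 65, 166], [19, 183, 184], [19, 182, 164], [19, 181, 186], [15, 86, 183], [13, 54, 190], [14, 61, 191], [14, 61, 192], [13, 60, 192], [13, 56, 195]]
[[2, 230, 151], [1, 221, 149], [1, 221, 149], [1, 219, 148], [1, 228, 144], [1, 226, 147], [2, 241, 148], [1, 222, 148], [1, 225, 146], [1, 224, 148], [3, 238, 149], [0, 219, 150], [1, 221, 148], [1, 221, 149], [1, 224, 149], [2, 238, 148], [2, 224, 147], [1, 223, 150], [1, 231, 146], [1, 221, 148], [1, 225, 151], [0, 226, 150], [1, 229, 148], [2, 226, 148], [2, 222, 149]]
[[101, 115, 60], [102, 116, 57], [104, 111, 60], [102, 117, 94], [102, 121, 114], [104, 139, 55], [102, 125, 57], [103, 113, 63], [103, 124, 74], [101, 119, 118], [102, 125, 57], [104, 137, 54], [102, 125, 59], [104, 117, 63], [102, 121, 118], [104, 125, 55], [102, 123, 60], [102, 121, 61], [104, 109, 61], [102, 109, 112], [103, 130, 57], [103, 112, 59], [102, 117, 59], [106, 107, 62], [103, 127, 62]]
```

View pics/w1.png

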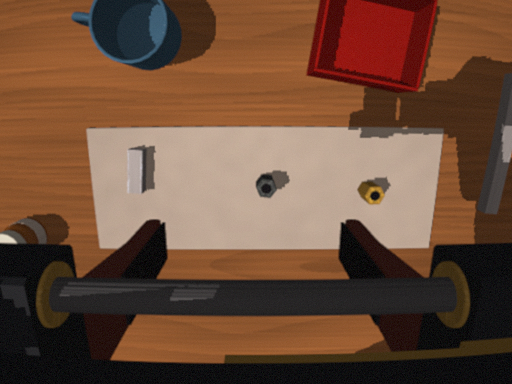

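The wrist view shows the offcut at (136,170) lying almost along world x, brass at (373,193), steel at (265,185), and the tin and mug cut off at the top. Going forward to see them whole and take the second view.

Run:
```python
from h import *
import pickle
vs=[snap('wrist')]
ctrl.move_l([.60,0,.33],vel=.2); vs.append(snap('wrist'))
ctrl.move_l([.68,0,.33],vel=.2); vs.append(snap('wrist','w3'))
pickle.dump(vs,open('vs.pkl','wb')); print(ctrl.get_state()['clock'])
def grey(v):
    h=cv2.cvtColor(v[0],cv2.COLOR_RGB2HSV).astype(int); x,y=proj(v,(.511,.159,.026))[0].astype(int)
    m=((h[...,1]<40)&(h[...,2]>140)).astype(np.uint8); w=np.zeros_like(m); w[max(y-50,0):y+50,x-50:x+50]=1
    return big(m*w)
for v in vs:
    m,c,st=grey(v); r=cv2.minAreaRect(cv2.findContours(m,0,2)[0][0]); print('off',c,st,r,onplane(v,cv2.boxPoints(r),.026).round(4).tolist())
    h=cv2.cvtColor(v[0],cv2.COLOR_RGB2HSV).astype(int)
    m=((h[...,0]>14)&(h[...,0]<30)&(h[...,1]>140)&(h[...,2]>90)).astype(np.uint8); x,y=proj(v,(.479,-.1615,.042))[0].astype(int); w=np.zeros_like(m); w[y-30:y+30,x-30:x+30]=1
    m,c,st=big(m*w); print('brass',c,st)
v=vs[2]
for k in ('red','blue'):
    m,c,st=big(mask(v[0],k)); hull=cv2.convexHull(cv2.findContours(m,0,2)[0][0]); print(k,c,st)
    print(cv2.approxPolyDP(hull,5,True)[:,0].tolist())
w=[cv2.resize(v[0][y-20:y+20,x-20:x+20],None,fx=8,fy=8,interpolation=0) for v,P in((vs[0],(.511,.159,.026)),(vs[0],(.479,-.1615,.042))) for x,y in [np.clip(proj(v,P)[0].astype(int),20,360)]]
cv2.imwrite('pics/crops.png',np.hstack(w)[:,:,::-1])
```

```text
3.9
off [133.83154671 171.        ] [126 149  16  45 653] ((133.5, 171.0), (44.0, 15.0), 90.0) [[0.5424, 0.1679, 0.026], [0.5421, 0.1475, 0.026], [0.4818, 0.1521, 0.026], [0.4818, 0.1732, 0.026]]
brass [370.39616613 192.85942492] [358 183  26  21 313]
off [137.62237762 213.85314685] [131 199  16  37 429] ((138.5, 217.0), (36.0, 15.0), 90.0) [[0.5421, 0.1671, 0.026], [0.5421, 0.146, 0.026], [0.4893, 0.1503, 0.026], [0.4891, 0.1721, 0.026]]
brass [375.5        237.21428571] [374 235   4   6  14]Traceback (most recent call last):
  File "<stdin>", line 12, in <module>
  File "<stdin>", line 10, in grey
  File "h.py", line 37, in big
    i=1+np.argmax(st[1:,4]); return (l==i).astype(np.uint8),c[i],st[i]
        ~~~~~~~~~^^^^^^^^^^
    return _wrapfunc(a, 'argmax', axis=axis, out=out, **kwds)
    return bound(*args, **kwds)
ValueError: attempt to get argmax of an empty sequence
```

View pics/w3.png

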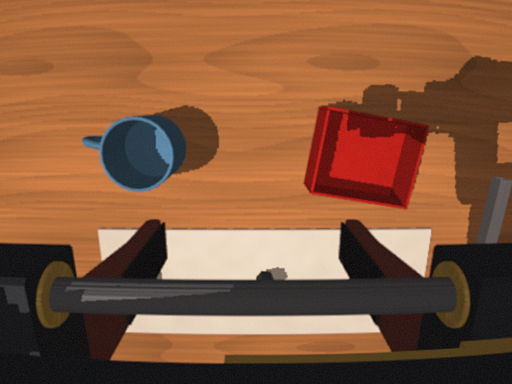

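The mug rim is centred near (138,153), with the handle to the left (+y). Tin corners are near (321,106), (428,125), (407,208) and (306,192), all clear of the gripper. Measuring both over two views, then going to a close look at the offcut.

Run:
```python
from h import *
import pickle
vs=pickle.load(open('vs.pkl','rb'))
res={}
for i in (1,2):
  v=vs[i]
  m,c,st=big(mask(v[0],'red')); hull=cv2.convexHull(max(cv2.findContours(m,0,2)[0],key=len))
  q=cv2.approxPolyDP(hull,6,True)[:,0]; print('tin',st,q.tolist())
  far=q[np.argsort(q[:,0]-q[:,1])]; res[i]=far[-1]   # far upper-right corner = rim
  h=cv2.cvtColor(v[0],cv2.COLOR_RGB2HSV).astype(int)
  m=((h[...,0]>95)&(h[...,0]<125)&(h[...,1]>80)).astype(np.uint8); m[:,:0]=0
  m,c,st=big(m); m2=cv2.morphologyEx(m,cv2.MORPH_OPEN,np.ones((15,15),np.uint8)); x,y,w,hh=cv2.boundingRect(m2)
  print('mug',st,(x,y,w,hh), onplane(v,[(x,y+hh/2),(x+w/2,y)],.08).round(4).tolist()); res[i,'m']=(x+w*.5,y)
print('rim corner',res[1],res[2],tri(vs[1],res[1],vs[2],res[2])); print('mug top',tri(vs[1],res[1,'m'],vs[2],res[2,'m']))
print(onplane(vs[2],[(321,106),(428,125),(407,208)],.06).round(4))
print('mugc',onplane(vs[2],[(138,153)],.08).round(4))
ctrl.move_ptp([.43,.16,.2],[180,0,-4]); v=snap('wrist','off'); pickle.dump(v,open('off.pkl','wb'))
h=cv2.cvtColor(v[0],cv2.COLOR_RGB2HSV).astype(int); x,y=proj(v,(.512,.160,.026))[0].astype(int); print(x,y,ctrl.get_state()['clock'])
m=((h[...,1]<40)&(h[...,2]>140)).astype(np.uint8); w=np.zeros_like(m); w[max(y-70,0):y+70,x-60:x+60]=1
m,c,st=big(m*w); r=cv2.minAreaRect(max(cv2.findContours(m,0,2)[0],key=len)); b=onplane(v,cv2.boxPoints(r),.026); print(c,st,r,b.round(4).tolist(),b.mean(0))
```

```text
tin [  306    37   129   111 10403] [[330, 37], [434, 59], [412, 147], [306, 126], [321, 45]]
mug [  76   45  107   79 5602] (95, 46, 87, 78) [[0.6912, 0.1788, 0.08], [0.7321, 0.1256, 0.08]]
tin [ 304  106  125  103 9539] [[319, 107], [428, 126], [406, 208], [310, 192], [304, 181]]
mug [  83  116  102   75 5169] (100, 117, 85, 73) [[0.692, 0.1805, 0.08], [0.7337, 0.126, 0.08]]
rim corner [434  59] [428 126] (array([ 0.72342421, -0.21681472,  0.05858396]), np.float64(0.00020157621588219428))
mug top (array([0.73346527, 0.12841748, 0.07184993]), np.float64(0.0004211130786070041))
[[ 0.7454 -0.0816  0.06  ]
 [ 0.7247 -0.2158  0.06  ]
 [ 0.6185 -0.1999  0.06  ]]
mugc [[0.6922 0.1343 0.08  ]]
246 90 5.1833
[247.60837766  90.24401596] [ 236   57   24   68 1504] ((247.72496032714844, 90.50375366210938), (22.530202865600586, 67.34064483642578), 0.9548412561416626) [[0.4829, 0.1718, 0.026], [0.5425, 0.1661, 0.026], [0.5407, 0.146, 0.026], [0.4811, 0.1511, 0.026]] [0.51181747 0.15875055 0.026     ]
```

View pics/off.png

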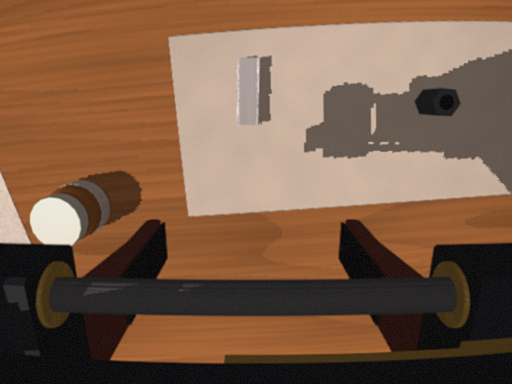

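The offcut's top face is centred at (248,90), 60 x 20 mm as expected, with yaw about -5°. The rest of the scene is clear of the grasp except the jar at (58,222). I'll check jar clearance and the offcut height, then pick.

Run:
```python
from h import *
import pickle
vs=pickle.load(open('vs.pkl','rb')); v=pickle.load(open('off.pkl','rb'))
P,e=tri(vs[0],(133.8,171),v,(247.6,90.3)); print('off top',P,e)
print('jar',onplane(v,[(58,222)],.06))
assert abs(P[2]-.026)<.006
O=[180,0,-5]; x,y=.512,.1588
ctrl.gripper_to(.06); ctrl.move_ptp([x,y,.09],O)
hit=ctrl.move_l([x,y,.023],vel=.1,threshold=12); print(hit,ctrl.get_state()['eef_pos'])
if not hit:
    ctrl.gripper_to(0); s=ctrl.get_state(); print(s['finger_gap'],s['finger_force'],s['clock'])
    ctrl.move_l([x,y,.15],vel=.15); s=ctrl.get_state(); print(s['finger_gap'],s['finger_force'],s['force'],s['clock'])
```

```text
off top [0.51255912 0.15892913 0.02754895] 0.0005064384539307876
jar [[0.40970827 0.34042715 0.06      ]]
False [0.51232972 0.15892431 0.02347685]
0.019607524881815094 30.000304877758026 7.9333
0.01970962094175744 29.999893605709076 [-0.86457129 -0.71098683 -0.59328793] 8.9333
```

Run:
```python
from h import *
import pickle
x,y=.682,-.1405
ctrl.move_ptp([x,y,.15],[180,0,-8.5])
hit=ctrl.move_l([x,y,.03],vel=.12,threshold=8); s=ctrl.get_state(); print(hit,s['eef_pos'],s['finger_gap'])
ctrl.gripper_to(.045); ctrl.move_l([x,y,.17],vel=.15); print(ctrl.get_state()['clock'])
ctrl.move_ptp([.40,-.16,.2],[180,0,0]); v=snap('wrist','brass'); pickle.dump(v,open('brass.pkl','wb'))
h=cv2.cvtColor(v[0],cv2.COLOR_RGB2HSV).astype(int); x,y=proj(v,(.479,-.1615,.042))[0].astype(int); print(x,y,ctrl.get_state()['clock'])
m=((h[...,0]>14)&(h[...,0]<30)&(h[...,1]>120)&(h[...,2]>60)).astype(np.uint8); w=np.zeros_like(m); w[max(y-45,0):y+45,x-45:x+45]=1
m,c,st=big(m*w); print(c,st)
cv2.imwrite('pics/bcrop.png',np.hstack([cv2.resize(v[0][max(y-40,0):y+40,x-40:x+40],(400,400),interpolation=0)[:,:,::-1]])); print('crop origin',x-40,max(y-40,0),'x5')
cv2.imwrite('pics/scene2.png',snap('scene')[0][:,:,::-1])
```

```text
False [ 0.68271334 -0.1406589   0.03090957] 0.01979428698992603
13.0583
253 93 14.2083
[255.23282443  89.11450382] [240  75  32  29 524]
crop origin 213 53 x5
```

View pics/bcrop.png

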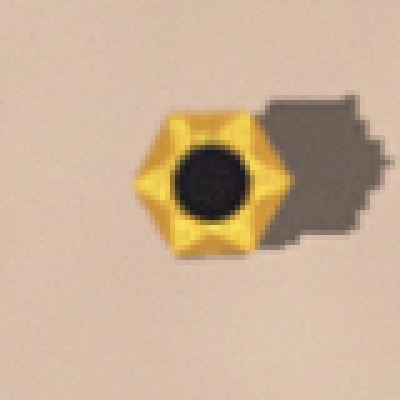

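View pics/scene2.png

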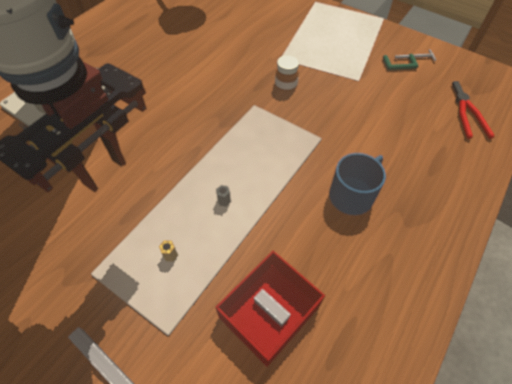

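The offcut lies in the tin, which is still upright and in place. The brass bore is at crop (212,183), pixel (255.4,89.6), with corners pointing along world y, so the flats are normal to x. Tool yaw 30° closes on a pair of flats.

Run:
```python
from h import *
import pickle
vs=pickle.load(open('vs.pkl','rb')); v=pickle.load(open('brass.pkl','rb'))
def bore(v,g,r):
    x,y=map(int,g); c=cv2.cvtColor(v[0],cv2.COLOR_RGB2GRAY)[y-r:y+r+1,x-r:x+r+1]; m,cc,st=big((c<45).astype(np.uint8)); return cc+[x-r,y-r],st[4]
p1,n1=bore(vs[0],(374,194),8); p2,n2=bore(v,(255,90),12)
P,e=tri(vs[0],p1,v,p2); Q=onplane(v,p2,.042)[0]; print(p1,n1,p2,n2,P,e,Q)
assert abs(P[2]-.042)<.007 and np.linalg.norm(P[:2]-Q[:2])<.006
x,y=Q[:2]; O=[180,0,30]
ctrl.gripper_to(.06); ctrl.move_ptp([x,y,.11],O)
hit=ctrl.move_l([x,y,.024],vel=.1,threshold=12); print(hit,ctrl.get_state()['eef_pos'])
if not hit:
    ctrl.gripper_to(0); s=ctrl.get_state(); print(s['finger_gap'],s['finger_force'],s['clock'])
    ctrl.move_l([x,y,.2],vel=.15); s=ctrl.get_state(); print(s['finger_gap'],s['finger_force'],s['clock'])
```

```text
[374.51923077 195.36538462] 52 [254.81632653  89.21768707] 147 [ 0.48218685 -0.16271616  0.04171502] 0.00023475750566184583 [ 0.48226209 -0.16279059  0.042     ]
False [ 0.48263392 -0.16294245  0.0244918 ]
0.023943238995898036 30.000067963264883 16.9417
0.023884330400799573 29.99954885803163 18.2667
```

Run:
```python
from h import *
x,y=.689,.1347
ctrl.move_ptp([x,y,.2],[180,0,0])
hit=ctrl.move_l([x,y,.047],vel=.1,threshold=6); s=ctrl.get_state(); print(hit,s['eef_pos'],s['finger_gap'],s['force'])
if not hit:
    ctrl.gripper_to(.034); ctrl.wait(.2); ctrl.move_l([x,y,.2],vel=.12)
    ctrl.move_ptp([.6,0,.3],[180,0,0]); ctrl.wait(.3)
    a=snap('scene')[0];w=snap('wrist')[0]; cv2.imwrite('pics/fin.png',cv2.resize(np.vstack([w[:230],a]),(500,600))[:,:,::-1])
print(ctrl.get_state()['clock'])
```

```text
False [0.68952649 0.13480516 0.04779247] 0.023275288652775145 [ 0.01614075  1.11515391 -1.41656199]
24.5167
```

View pics/fin.png

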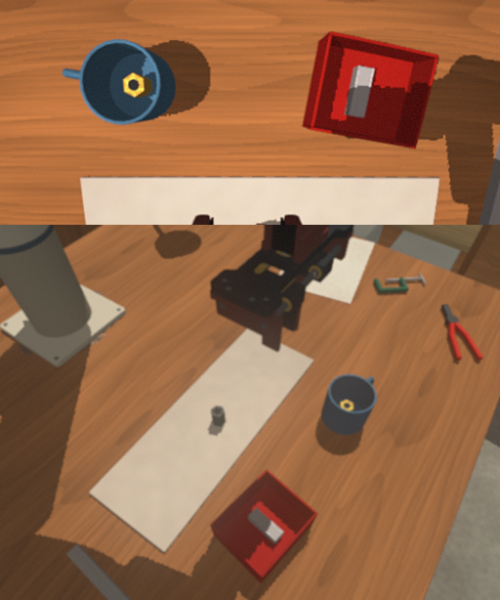

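The brass coupling is in the mug, at (133,85) in the wrist part of the picture. The offcut is in the tin at (360,90). Both containers are upright in place and the steel coupling is untouched.

```bash
python3 -c "
from workcell import ctrl
print(ctrl.close_job())"
```

```text
the job is handed in; nothing more can be done
None
```

The job is handed in at about 25 s of the 50 s limit: the offcut is in the red tin and the brass coupling is in the blue mug, with both containers upright where they stood.

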